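# Set the discharge chute to the slip angle and note it on the height gauge

## Task

Raise the discharge chute slowly by its red handle until the copper-coloured puck slips down to the blue stop, but not so far that the rubber-footed blue carrier in the other lane slips too; leave the chute standing at that angle without lowering it. Then note the angle: lift the yellow height gauge by its tab until its brass tip presses gently but firmly against the underside of the chute, and leave it touching there. Do not touch the puck or the carrier, and leave the other things where they are.

Things in the scene. Friction and masses are not known exactly. Their poses are not given: they have to be found in the camera images.
- hinge (a point): point on the chute's hinge line, midway across the chute, fixed on the aluminium rig (base plate 290 x 400 x 14 mm). Its axes: x along the hinge line, y level along the chute from the hinge towards the handle, z up. It lies 100 mm above the table. The gauge is on its +x side. The rig stands at a different place and yaw each time.
- chute_underside (a point): point of the chute on the hinge line (same place as 'hinge'), turning with the chute: x along the hinge line, y along the chute towards the handle, z square to the floor, up. z = 0 is the flat underside of the chute's floor; the floor is 4 mm thick and runs from y = -12 to 280 mm, 110 mm wide, with side walls and a low rib between its two 50 mm lanes (lane centres at x = -27 and +27 mm); walls reach z = 24 mm. The blue stop across the lower end has its face at y = 0.
- chute_handle (a point): centre of the red round handle bar of the chute: 12 mm thick, 110 mm long along the hinge direction, held by two arms 90 mm apart; 338 mm from the hinge along the chute and 9 mm above its underside plane. A 50 mm gap separates the bar from the end of the chute's floor. It can be pinched from above across the bar, and the bar may turn in the fingers as the chute tilts.
- chute (a joint): tilt of the chute: 0 level (as it starts, lying on its rest), growing as the handle goes up, at most 0.75 rad. The hinge is stiff: the chute stays where it is left; lifting at the handle takes 7 to 14 N.
- puck_center (a point): centre of the copper-coloured metal puck, 34 mm in diameter, 18 mm high, lying loose in one lane of the chute (which lane varies), 190 to 230 mm from the hinge. Its friction varies: it slips at a tilt somewhere between 0.26 and 0.50 rad. Having slid down against the stop its centre is 17 mm from the stop's face.
- carrier_center (a point): centre of the blue square carrier with a black rubber foot and a white dot on top, 34 x 34 x 20 mm, loose in the other lane, also 190 to 230 mm from the hinge. It grips better than the puck: it slips only at a tilt 0.06 to 0.10 rad greater than the puck. It must stay where it is.
- gauge (a joint): height of the yellow gauge on its white column, 0 at the bottom, up to 0.14 m, straight up. It is stiff and spring-balanced and stays where it is left, without sinking; lifting it takes 1 to 4 N until its tip meets the chute, and more from there.
- gauge_grip (a point): grasp point on the gauge's upright yellow tab, which is 12 mm thick along the chute direction (pinch it across this from above), 24 mm wide, 56 mm high (its top is 20 mm above this point, the arm that carries it 36 mm below). It stands beside the chute, 80 mm from its side wall, 140 mm from the hinge line. The 250 mm column is 130 mm nearer the hinge.
- gauge_arm (a point): point on top of the gauge's yellow arm under the chute, straight below the brass tip: 140 mm (level) from the hinge line, 42 mm to the +x side of the chute's middle, 36 mm below gauge_grip. The tip is a ball of 5 mm radius, screwed out by a different amount each time that is not measured: the ball's top is 12 to 26 mm above this point, so touch must be felt.
- collar_mid (a point): bystander: dark steel collar, 28 mm in diameter, 12 mm high, lying on the rig's base plate; leave it. The point is its centre.
- screwdriver: bystander on the table: red-handled screwdriver; leave it.
- wrench: bystander on the table: steel wrench; leave it.
- jar: bystander on the table: clear jar, 52 mm in diameter, 70 mm high; leave it. Origin under its centre.
- tape: bystander on the table: yellow roll of 90 mm diameter, 22 mm high; leave it. Origin under its centre.
- parts_tray: bystander on the table: blue tray 160 x 120 x 35 mm with two spare pucks; leave it. Origin under its centre.

How it is judged (in metres and radians):
On the way, in this order (a step that is already met when the one before it is completed fails the run):
1. the chute stands tilted, the puck has slid down to the stop and the carrier has stayed up (y of puck_center in the frame of chute_underside below 0.04 m and z of puck_center in the frame of chute_underside between 0 and 0.03 m and y of carrier_center in the frame of chute_underside above 0.165 m and z of carrier_center in the frame of chute_underside above 0 m and value of joint chute above 0.22 rad), for 0.2 s.
2. the gauge's tip presses against the chute's underside with more than 2 N (contact force between gauge and chute above 2 N), for 0.2 s.
At the end, for the whole second after the job is handed in: the puck lies at the stop (centre less than 40 mm from the stop's face), the carrier still up in its lane (centre more than 165 mm from the hinge), the chute stands tilted at rest (more than 0.22 rad), and the gauge, let go, rests with its tip touching the chute's underside (more than 0.1 N) (all of step 1 and contact force between gauge and chute above 0.1 N and velocity of joint chute between -0.02 and 0.02 rad/s and velocity of joint gauge between -0.005 and 0.005 m/s).
It fails at once if the carrier slips down the chute (centre less than 165 mm from the hinge) or leaves it (not (y of carrier_center in the frame of chute_underside above 0.165 m and z of carrier_center in the frame of chute_underside above 0 m)).
It fails at once if the robot touches the puck or the carrier (contact force between any of the arm, the fingers and puck above 0.3 N or contact force between any of the arm, the fingers and carrier above 0.3 N).
It fails at once if the gauge presses on the chute with more than 16 N (contact force between gauge and chute above 16 N).
It fails at once if the chute is lowered (faster than 0.12 rad/s) after the puck has slid (y of puck_center in the frame of chute_underside below 0.06 m and velocity of joint chute below -0.12 rad/s).
It fails at once if a bystander is moved more than 20 mm (distance of any of collar_mid, screwdriver, wrench, jar, tape, parts_tray from where it was at the start of the episode above 0.02 m).
It also fails if it takes over 72 s, if anything falls off the work surface, if the arm or the gripper's body presses on something with over 40 N, if the wrist force passes 120 N, or if a joint passes its speed limit or range.

## Robot

A 7-joint arm with a two-finger parallel gripper is mounted at the origin on the work surface. World frame = base frame: x ahead of the robot, y to its left, z up, the work surface at z = 0. Lengths are in mm, angles in rad, forces in N, time in s.
With the tool pointing down it reaches from about 400 to 875 mm from the base axis. Payload 4.4 kg.
Tool frame: the origin (TCP) lies at the very end of the fingers, on their centre line; the grasp point (between the pads) lies 19 mm behind it; y points along the fingers, x is the direction in which the jaws open and shut, and the axes are right-handed (so a half turn about y gives the same grasp; the last joint's range is limited). The gripper opens to 85 mm and grips with 20 to 120 N. Pads are 22 mm wide; open, the fingers measure 114 mm over their backs; the gripper's body (76 mm by 85 mm) begins 54 mm behind the grasp point. The pads swing forward as they close: fully open they stand 13 mm farther back than shut.
Start: joints at [1.062, 0.628, 0.038, 1.517, -0.027, 0.996, -0.02], TCP at [278.534, -587.313, 231.313] pointing down, gripper open.
Joint ranges: [-3.06, 3.06], [-0.37, 2.12], [-1.25, 1.32], [0.18, 2.47], [-1.1, 4.24], [0.23, 1.98], [-2.94, 2.94]. Speed limits (rad/s): [2.57, 2.57, 3.14, 3.14, 3.14, 3.14, 3.14].

## Interface

Orientations are given as [roll, pitch, yaw] about the fixed x, y, z axes, in that order (R = Rz(yaw) Ry(pitch) Rx(roll)).
In Python, from cell import ctrl, get_image, nets gives the robot as it stands. The module is installed in compiled form; this text tells all that it offers.
- The arm moves only by the tool step_arm, never from a script. Its argument "moves" is text: rows parted by semicolons, each of 7 numbers parted by spaces: the shift along the tool's x, y, z normalised to -1 to 1, where 1 is 0.05 m, then the turn, a rotation vector about the tool's x, y, z normalised to -1 to 1, where 1 is 0.12 rad, then the opening, from 0 (shut) to 1 (fully open). A call has 1 to 20 rows; each row shifts and turns the commanded pose from where the row before left it, along the tool's axes as they then stand; what a row does not reach is not made up. A row lasts 1/10 s, in which the tool goes at most 50 mm and 8.59 degrees, less where a joint would pass 70% of its speed; a pose out of reach is approached as far as the arm can. A call with a number of a shift or a turn outside -1 to 1 is refused whole. A call with a gripper value outside its range is refused whole. The fingers move at their own pace and stop on an object; the grip force is fixed at half the most. Time passes only in rows, so rows that do not move let the fingers close. It gives the time, the measured TCP pose, the force and the opening at its end, in the units of the state.
- ctrl.read_state(): the state, without advancing time (a new reading comes with each control period).
- get_image(name): name is "scene" or "top" or "wrist"; returns a dict with "color" (384x512x3 uint8, blue, green, red), "vertical_fov" (degrees; the focal length in pixels is half the picture's height over the tangent of half this angle, whatever the lens; pixels are square), "cx", "cy" (the principal point, pixels), "R" (3x3) and "t" (3): a world point X has camera coordinates R X + t; the wrist camera has in their place "T_tool_cam" (4x4, takes a point from camera to tool coordinates, whose origin is the TCP and whose axes are the tool frame's). Camera axes: x right, y down, z forward; pixel columns grow to the right and rows downward; lengths in mm; the calibration is good to about 2 mm. A picture is of the moment at which its call begins: read the wrist's pose just before it. There is no depth.
- ctrl.finish_job(): hands the job in, once; it reports no verdict.
Trained networks look in a picture, given as the dict that the camera call returned (one of the last four; its "shot" number tells which), for a name from the list of things; names that differ only in an ending like _2 or _b are one class to them, and where a whole thing is asked for, a point or a joint stands for the part that bears it (a point fixed in the world has none). Each returns a list of dicts, best first, with "conf" (0 to 1); they miss things now and then, are a little off and sometimes report something else, mostly with a low value. They report only what shows in the picture. A call takes as long as a camera call.
- nets.find_in(picture, target): "position" ([x, y, z] in mm, in world coordinates, good to about 4 mm: the middle of the surface that is visible of it).
- nets.cut_out(picture, target): "pixels" (384x512 bool, what is visible of it).
- nets.place_of(picture, target): "position" ([x, y, z] in mm, in world coordinates, good to about 4 mm: a listed point, or the origin of a listed thing).
The state is a dict: "clock": time; "qpos": joint angles; "qd": joint speeds; "tau": joint torques, N m; "eef_pos": TCP position; "tool_rot": TCP orientation; "force": force on the tool from outside, world axes, zero at the start; "torque": the same for the moment, N m; "width": finger opening in mm.
Only numpy, scipy, OpenCV 4.12 (cv2) and the standard library are available. Lean on these libraries where they do the work, as an engineer would, in place of code of your own. Each camera call takes 0.05 s, during which the arm holds its last target.

## Working session

There is one attempt and no reset: what is moved stays moved. The work goes in short steps, Python scripts to look and compute and a tool call to move; the robot and the scene stay as the last step left them, time stands still between calls to the robot, and variables do not carry over. Pictures are saved under pics/ and viewed, and the job is handed in when it is done.

Besides the shell and the picture viewer there is one more tool, called after "Call:" in YAML: its name, and indented under it one key for each argument. step_arm: Moves the arm, as the interface text tells. Scaled input: -1 to 1 covers 0.05 m each way for a shift and 0.12 rad each way for a turn. Its arguments: {"type":"object","properties":{"moves":{"type":"string"}},"required":["moves"]}

```bash
mkdir -p pics
cat > h.py <<'E'
import numpy as np, cv2
from cell import ctrl,get_image,nets
from scipy.spatial.transform import Rotation as Rn
E
python3 - <<'E'
from h import *
s=ctrl.read_state();print({k:np.round(v,3) for k,v in s.items()})
for n in ["scene","top"]:
    p=get_image(n);cv2.imwrite(f"pics/{n}0.png",p["color"])
    for t in ["hinge","chute_handle","puck_center","carrier_center","gauge_grip","gauge_arm","collar_mid","jar","tape","parts_tray"]:
        try:
            r=nets.place_of(p,t); print(n,t,[(np.round(q["position"]).tolist(),round(q["conf"],2)) for q in r[:2]])
        except Exception as e: print(n,t,e)
E
```

```text
{'clock': np.float64(0.0), 'qpos': array([ 1.062,  0.629,  0.038,  1.518, -0.027,  0.996, -0.02 ]), 'qd': array([ 0.001,  0.   , -0.001,  0.001, -0.   ,  0.   , -0.001]), 'tau': array([ 0.0000e+00, -5.6341e+01,  1.2260e+00, -1.9344e+01,  1.1000e-02,
        1.1000e-02,  0.0000e+00]), 'eef_pos': array([ 278.284, -586.718,  230.391]), 'tool_rot': array([-1.571,  0.002, -1.128]), 'force': array([-0.465,  0.502,  0.077]), 'torque': array([ 0.035, -0.028,  0.041]), 'width': np.float64(85.041)}
scene hinge [([560.0, -175.0, 95.0], 0.75)]
scene chute_handle [([474.0, 148.0, 109.0], 0.73)]
scene puck_center [([537.0, 19.0, 114.0], 0.51)]
scene carrier_center [([479.0, 39.0, 112.0], 0.54), ([560.0, -174.0, 98.0], 0.39)]
scene gauge_grip [([659.0, -11.0, 93.0], 0.96)]
scene gauge_arm [([568.0, -29.0, 60.0], 0.96)]
scene collar_mid [([610.0, 428.0, 0.0], 0.71), ([635.0, 136.0, 19.0], 0.38)]
scene jar [([335.0, -361.0, 1.0], 0.78)]
scene tape [([451.0, 406.0, -0.0], 0.82), ([635.0, 134.0, 23.0], 0.57)]
scene parts_tray [([606.0, 428.0, -0.0], 0.57)]
top hinge []
top chute_handle [([475.0, 150.0, 113.0], 0.78), ([538.0, 14.0, 116.0], 0.21)]
top puck_center [([540.0, 14.0, 113.0], 0.49)]
top carrier_center [([482.0, 41.0, 118.0], 0.46)]
top gauge_grip [([656.0, -9.0, 94.0], 0.63)]
top gauge_arm []
top collar_mid [([333.0, -355.0, 1.0], 0.63), ([629.0, 136.0, 14.0], 0.47)]
top jar [([334.0, -357.0, -2.0], 0.7)]
top tape [([448.0, 408.0, 0.0], 0.57)]
top parts_tray [([605.0, 432.0, 1.0], 0.71), ([484.0, 40.0, 114.0], 0.51)]
```

View pics/scene0.png

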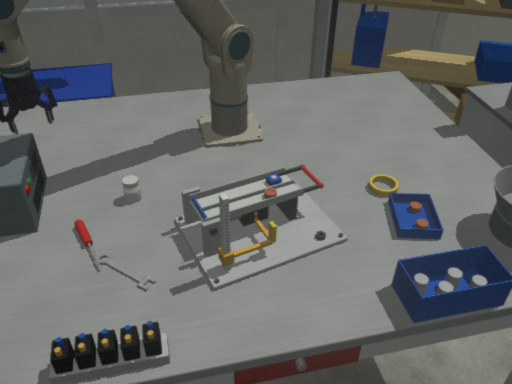

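View pics/top0.png

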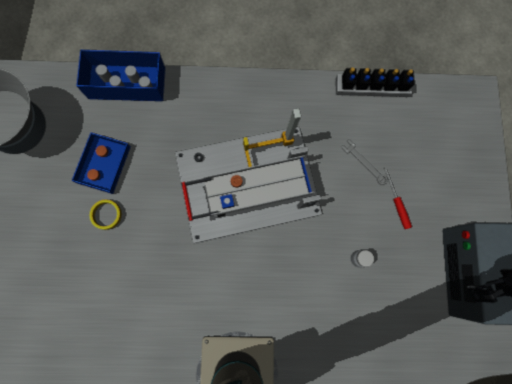

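The top view shows the rig with the red handle at about (187,200), the puck at (237,181), the carrier at (227,201), the gauge tab near (250,150) and the column at (295,122). The scene view agrees. The puck is in the gauge-side lane. Next I'll refine the rig pose.

```bash
cat >> h.py <<'E'
def proj(p,X):
    X=np.atleast_2d(X); f=p["color"].shape[0]/2/np.tan(np.radians(p["vertical_fov"])/2)
    c=X@np.array(p["R"]).T+np.array(p["t"]).ravel(); return np.c_[f*c[:,0]/c[:,2]+p["cx"],f*c[:,1]/c[:,2]+p["cy"]]
def rig2w(q,P):
    P=np.atleast_2d(P).astype(float);c,s=np.cos(q[2]),np.sin(q[2]) # q: hx,hy,yaw of x axis
    return np.c_[q[0]+c*P[:,0]-s*P[:,1],q[1]+s*P[:,0]+c*P[:,1],100+P[:,2]]
def red(p,lo=None):
    c=p["color"].astype(int);m=(c[:,:,2]>110)&(c[:,:,1]<60)&(c[:,:,0]<70);return m
E
python3 - <<'E'
from h import *
from scipy.optimize import least_squares
obs=[]
cent={}
for n in ["scene","top"]:
    p=get_image(n)
    for t,P in [("hinge",(0,0,0)),("chute_handle",(0,338,9)),("gauge_grip",(135,140,None)),("gauge_arm",(42,140,None))]:
        r=nets.place_of(p,t)
        if r and r[0]["conf"]>.6: obs.append((P[:2],r[0]["position"][:2]))
    m=red(p).astype(np.uint8)
    k,l,st,ce=cv2.connectedComponentsWithStats(m)
    w=proj(p,[475,149,109])[0]
    for i in range(1,k):
        if st[i,4]>15: print(n,st[i].tolist(),ce[i].round(1),w.round(1))
    b=[i for i in range(1,k) if st[i,4]>15 and np.hypot(*(ce[i]-w))<15]
    if b: cent[n]=(p,ce[b[0]])
def res(q,full=False):
    e=[(rig2w(q,(*a,0))[0,:2]-np.array(b))/4 for a,b in obs]
    for n,(p,c) in cent.items(): e.append((proj(p,rig2w(q,(0,338,11)))[0]-c)/1.)
    return np.concatenate(e)
s=least_squares(res,[560,-175,.257],x_scale=[1,1,.01]);print(s.x,res(s.x).round(1))
print(rig2w(s.x,[(0,338,9),(135,140,0),(42,140,0),(135,10,0)]).round(1))
E
```

```text
scene [302, 166, 20, 19, 38] [310.6 175. ] [310.6 175. ]
scene [25, 185, 4, 5, 18] [ 26.5 186.8] [310.6 175. ]
scene [75, 220, 16, 23, 170] [ 82.4 230.8] [310.6 175. ]
top [182, 182, 10, 39, 111] [186.2 201.2] [187.2 202. ]
top [395, 197, 16, 32, 204] [402.4 213. ] [187.2 202. ]
[ 5.59719211e+02 -1.77754973e+02  2.47789026e-01] [ 0.3 -0.8 -0.6  0.5 -0.4  0.5  0.6 -0.3  0.5 -0.2  0.5  0. ]
[[ 476.8  149.9  109. ]
 [ 656.3   -8.9  100. ]
 [ 566.1  -31.7  100. ]
 [ 688.1 -135.   100. ]]
```

Call:
step_arm:
  moves: "0 -0.3 0 0 0.8 0 1;0 -0.3 0 0 0.8 0 1;-0.74 0 0.41 0 0 0 1;-0.74 0 0.41 0 0 0 1;-0.74 0 0.41 0 0 0 1;-0.74 0 0.41 0 0 0 1;-0.74 0 0.41 0 0 0 1;-0.74 0 0.41 0 0 0 1;-0.74 0 0.41 0 0 0 1;-0.74 0 0.41 0 0 0 1;-0.74 0 0.41 0 0 0 0.6"

```text
clock: 2.7
eef_pos: [375.0, -217.4, 261.7]
tool_rot: [-1.57, -0.001, -1.32]
force: [2.4, 0.5, -0.5]
width: 73.4
```

Call:
step_arm:
  moves: "-0.74 0 0.41 0 0 0 0.5;-0.74 0 0.41 0 0 0 0.5;-0.74 0 0.41 0 0 0 0.5;-0.74 0 0.41 0 0 0 0.5;-0.74 0 0.41 0 0 0 0.5;-0.74 0 0.41 0 0 0 0.5;-0.74 0 0.41 0 0 0 0.5;-0.74 0 0.41 0 0 0 0.5;-0.4 0 0.3 0 0 0 0.5;0 0 0 0 0 0 0.5;0 0 0 0 0 0 0.5"

```text
clock: 3.8
eef_pos: [469.4, 131.5, 261.2]
tool_rot: [-1.571, -0.0, -1.319]
force: [0.1, -0.9, -0.1]
width: 42.6
```

```bash
cat >> h.py <<'E'
q0=np.array([559.7,-177.8,0.248])
def to(Xw):
    s=ctrl.read_state();R=Rn.from_euler("xyz",s["tool_rot"]).as_matrix()
    return (R.T@(np.array(Xw)-s["eef_pos"])),s
E
python3 - <<'E'
from h import *
d,s=to([476.8,149.9,90]);print(d.round(1),s["eef_pos"].round(1),s["tool_rot"],s["width"])
p=get_image("wrist");im=p["color"].copy()
T=np.array(p["T_tool_cam"]);f=192/np.tan(np.radians(p["vertical_fov"])/2)
R=Rn.from_euler("xyz",s["tool_rot"]).as_matrix()
def pw(X):
    c=np.linalg.inv(T)@np.r_[R.T@(np.array(X)-s["eef_pos"]),1];return c[0]/c[2]*f+p["cx"],c[1]/c[2]*f+p["cy"]
for P in [(-40,338,9),(0,338,9),(40,338,9)]:
    u=pw(rig2w(q0,P)[0]);print(u);cv2.circle(im,(int(u[0]),int(u[1])),3,(0,255,0),-1)
cv2.imwrite("pics/w1.png",im)
E
```

```text
[-16.1 171.2  11.9] [469.4 131.5 261.2] [-1.57142785e+00 -4.98310815e-04 -1.31908342e+00] 42.64359838200077
(np.float64(239.6619734123101), np.float64(202.06500607690515))
(np.float64(239.14756700001698), np.float64(163.33066857129566))
(np.float64(238.58852340684498), np.float64(121.23519172499489))
```

View pics/w1.png

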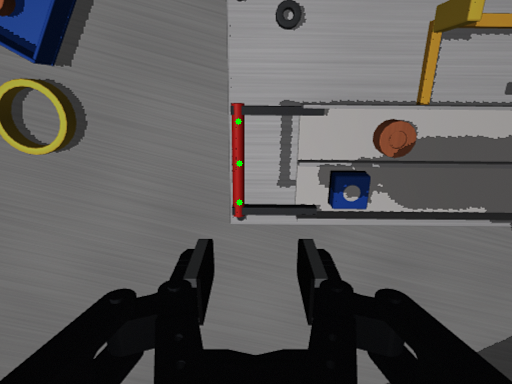

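The wrist view shows the predicted bar points on the red bar, at column 238 and rows 103 to 219. I'll descend on it.

Call:
step_arm:
  moves: "-0.32 0.2 0.24 0 0 0 0.5;0 0.6 0 0 0 0 0.5;0 0.6 0 0 0 0 0.5;0 0.6 0 0 0 0 0.5;0 0.6 0 0 0 0 0.5;0 0.6 0 0 0 0 0.5;0 0.22 0 0 0 0 0.5;0 0 0 0 0 0 0.5;0 0 0 0 0 0 0.5"

```text
clock: 4.75
eef_pos: [478.0, 149.6, 91.2]
tool_rot: [-1.57, -0.0, -1.321]
force: [-0.5, -0.3, -0.1]
width: 42.7
```

Run:
```python
from h import *
d,s=to([476.8,149.9,90]);print(d.round(1),s["eef_pos"].round(1),s["force"].round(1))
cv2.imwrite("pics/w2.png",get_image("wrist")["color"])
```

```text
[-0.6  1.2 -1. ] [478.  149.6  91.2] [-0.5 -0.3 -0.1]
```

View pics/w2.png

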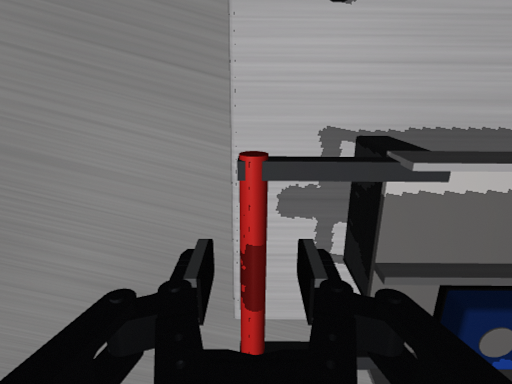

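The bar (column 253) lies between the open fingers (about 213 and 298). I'll close the gripper.

Call:
step_arm:
  moves: "0 0 0 0 0 0 0.2;0 0 0 0 0 0 0.1;0 0 0 0 0 0 0;0 0 0 0 0 0 0;0 0 0 0 0 0 0"

```text
clock: 5.3
eef_pos: [477.8, 150.8, 91.5]
tool_rot: [-1.569, 0.001, -1.32]
force: [-1.3, 1.1, 6.5]
width: 10.1
```

Call:
step_arm:
  moves: "0.005 -0.067 0 0 0 0 0;0.005 -0.067 0 0 0 0 0;0.005 -0.067 0 0 0 0 0;0.005 -0.067 0 0 0 0 0;0.005 -0.067 0 0 0 0 0;0.005 -0.067 0 0 0 0 0;0.005 -0.067 0 0 0 0 0;0.005 -0.067 0 0 0 0 0;0.005 -0.067 0 0 0 0 0;0.005 -0.067 0 0 0 0 0;0.012 -0.067 0 0 0 0 0;0.012 -0.067 0 0 0 0 0;0.012 -0.067 0 0 0 0 0;0.012 -0.067 0 0 0 0 0;0.012 -0.067 0 0 0 0 0;0.012 -0.067 0 0 0 0 0;0.012 -0.067 0 0 0 0 0;0.012 -0.067 0 0 0 0 0;0.012 -0.067 0 0 0 0 0;0.012 -0.067 0 0 0 0 0"

```text
clock: 7.3
eef_pos: [479.6, 143.0, 157.4]
tool_rot: [-1.57, 0.001, -1.32]
force: [3.6, 5.5, -10.6]
width: 9.8
```

```bash
cat >> h.py <<'E'
def puckpx(p):
    # copper blob near the chute
    h=cv2.cvtColor(p["color"],cv2.COLOR_BGR2HSV);m=cv2.inRange(h,(3,90,60),(14,220,255))
    return m
def look(tag):
    s=ctrl.read_state();dz=s["eef_pos"][2]-91.5;th=np.arcsin(dz/338)
    print("dz",round(dz,1),"theta~",round(th,3),s["eef_pos"].round(1),"F",s["force"].round(1),"w",round(float(s["width"]),1),"t",s["clock"])
    ims=[]
    for n in ["top","scene"]:
        p=get_image(n);print(n,end=" ")
        k,l,st,ce=cv2.connectedComponentsWithStats(puckpx(p))
        for i in range(1,k):
            if st[i,4]>15: print(ce[i].round(1),st[i,4],end=" ")
        for t in ["puck_center","carrier_center"]:
            r=nets.place_of(p,t)
            for q in r[:1]:
                X=np.array(q["position"])-[q0[0],q0[1],100];c,sn=np.cos(q0[2]),np.sin(q0[2])
                a=np.array([c*X[0]+sn*X[1],-sn*X[0]+c*X[1],X[2]])
                print(t,a.round(),round(q["conf"],2),end=" ")
        print()
        c=(250,170) if n=="top" else (255,205)
        ims.append(cv2.resize(p["color"][c[1]-75:c[1]+75,c[0]-100:c[0]+100],None,fx=2,fy=2,interpolation=cv2.INTER_CUBIC))
    cv2.imwrite(f"pics/{tag}.png",np.hstack(ims))
E
python3 -c "
from h import *
look('r1')"
```

```text
dz 65.9 theta~ 0.196 [479.6 143.  157.4] F [  3.6   5.5 -10.6] w 9.8 t 7.3
top [101.2 150.6] 87 [ 92.9 174.3] 87 [238.6 177. ] 105 puck_center [ 34. 598. -98.] 0.71 carrier_center [-20. 222.  60.] 0.6 
scene [268.2 182.1] 93 [415.2 205.7] 77 [422.  222.9] 76 [353.8 349.6] 16 puck_center [ 26. 189.  52.] 0.53 carrier_center [-23. 226.  57.] 0.45
```

View pics/r1.png

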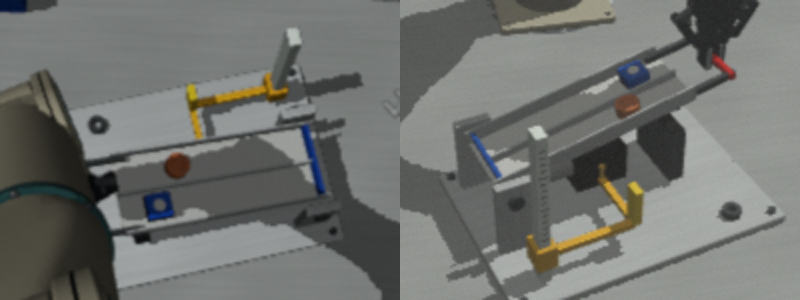

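Call:
step_arm:
  moves: "0.017 -0.065 0 0 0 0 0;0.017 -0.065 0 0 0 0 0;0.017 -0.065 0 0 0 0 0;0.017 -0.065 0 0 0 0 0;0.017 -0.065 0 0 0 0 0;0 0 0 0 0 0 0;0 0 0 0 0 0 0;0 0 0 0 0 0 0"

```text
clock: 8.4
eef_pos: [480.6, 139.0, 173.9]
tool_rot: [-1.569, 0.002, -1.32]
force: [2.0, 5.5, -5.1]
width: 9.8
```

```bash
python3 -c "
from h import *
look('r2')"
```

```text
dz 82.4 theta~ 0.246 [480.6 139.  173.9] F [ 2.   5.5 -5.1] w 9.8 t 8.4
top [101.2 150.6] 86 [ 93.  174.3] 87 [239.7 175.9] 106 puck_center [ 26. 184.  60.] 0.41 carrier_center [-20. 219.  70.] 0.7 
scene [267.3 179.6] 95 [415.2 205.8] 79 [421.9 222.9] 76 [348.6 353.8] 56 puck_center [ 26. 183.  62.] 0.64 carrier_center [-27. 218.  67.] 0.67
```

Call:
step_arm:
  moves: "0.019 -0.065 0 0 0 0 0;0.019 -0.065 0 0 0 0 0;0 0 0 0 0 0 0;0 0 0 0 0 0 0;0 0 0 0 0 0 0;0 0 0 0 0 0 0;0 0 0 0 0 0 0"

```text
clock: 9.4
eef_pos: [481.1, 137.2, 180.4]
tool_rot: [-1.569, 0.002, -1.32]
force: [2.6, 4.8, -6.7]
width: 9.8
```

```bash
python3 -c "
from h import *
look('r3')"
```

```text
dz 88.9 theta~ 0.266 [481.1 137.2 180.4] F [ 2.6  4.8 -6.7] w 9.8 t 9.4
top [101.2 150.6] 87 [ 93.  174.3] 88 [240.2 175.6] 110 puck_center [-23. 218.  72.] 0.43 carrier_center [-22. 217.  75.] 0.64 
scene [267.  178.6] 95 [415.1 205.8] 80 [422.  222.9] 77 [345.6 357.5] 17 [334.8 363.8] 27 puck_center [ 28. 187.  62.] 0.54 carrier_center [-24. 218.  72.] 0.51
```

Call:
step_arm:
  moves: "0.02 -0.065 0 0 0 0 0;0.02 -0.065 0 0 0 0 0;0 0 0 0 0 0 0;0 0 0 0 0 0 0;0 0 0 0 0 0 0;0 0 0 0 0 0 0;0 0 0 0 0 0 0"

```text
clock: 10.4
eef_pos: [481.5, 135.3, 186.9]
tool_rot: [-1.57, 0.002, -1.32]
force: [1.7, 6.3, -5.1]
width: 10.1
```

```bash
python3 -c "
from h import *
look('r4')"
```

```text
dz 95.4 theta~ 0.286 [481.5 135.3 186.9] F [ 1.7  6.3 -5.1] w 10.1 t 10.4
top [101.2 150.6] 87 [ 93.  174.3] 88 [240.8 175.1] 105 puck_center [ 26. 179.  68.] 0.66 carrier_center [-21. 217.  78.] 0.51 
scene [266.6 177.8] 96 [415.2 205.7] 77 [422.  222.9] 76 [336.5 356.9] 16 [349.2 357.3] 18 [316.6 362.4] 20 puck_center [ 26. 186.  67.] 0.42 carrier_center [-25. 218.  78.] 0.7
```

Call:
step_arm:
  moves: "0.021 -0.065 0 0 0 0 0;0.021 -0.065 0 0 0 0 0;0 0 0 0 0 0 0;0 0 0 0 0 0 0;0 0 0 0 0 0 0;0 0 0 0 0 0 0;0 0 0 0 0 0 0"

```text
clock: 11.4
eef_pos: [482.0, 133.2, 193.4]
tool_rot: [-1.57, 0.002, -1.32]
force: [1.9, 5.5, -4.7]
width: 9.9
```

```bash
python3 -c "
from h import *
look('r5')"
```

```text
dz 101.9 theta~ 0.306 [482.  133.2 193.4] F [ 1.9  5.5 -4.7] w 9.9 t 11.4
top [101.2 150.6] 87 [241.2 174.7] 111 [ 93.  174.3] 88 puck_center [ 26. 180.  70.] 0.73 carrier_center [-22. 216.  86.] 0.72 
scene [266.1 176.7] 97 [415.  205.8] 79 [421.9 223. ] 77 [344.7 355.3] 23 [351.4 359.9] 19 puck_center [ 27. 186.  71.] 0.51 carrier_center [-25. 214.  80.] 0.42
```

Call:
step_arm:
  moves: "0.022 -0.065 0 0 0 0 0;0.022 -0.065 0 0 0 0 0;0 0 0 0 0 0 0;0 0 0 0 0 0 0;0 0 0 0 0 0 0;0 0 0 0 0 0 0;0 0 0 0 0 0 0"

```text
clock: 12.4
eef_pos: [482.6, 131.1, 199.9]
tool_rot: [-1.57, 0.002, -1.32]
force: [2.5, 5.0, -5.2]
width: 10.0
```

```bash
python3 -c "
from h import *
look('r6')"
```

```text
dz 108.4 theta~ 0.326 [482.6 131.1 199.9] F [ 2.5  5.  -5.2] w 10.0 t 12.4
top [101.2 150.6] 87 [241.9 174.1] 108 [ 93.  174.3] 88 puck_center [ 26. 175.  72.] 0.51 carrier_center [-20. 213.  89.] 0.56 
scene [265.6 175.8] 97 [415.1 205.7] 78 [422.  222.9] 76 [348.5 357.4] 33 puck_center [ 27. 181.  74.] 0.52 carrier_center [-22. 215.  83.] 0.53
```

Call:
step_arm:
  moves: "0.023 -0.064 0 0 0 0 0;0.023 -0.064 0 0 0 0 0;0 0 0 0 0 0 0;0 0 0 0 0 0 0;0 0 0 0 0 0 0;0 0 0 0 0 0 0;0 0 0 0 0 0 0"

```text
clock: 13.4
eef_pos: [483.1, 128.8, 206.2]
tool_rot: [-1.57, 0.002, -1.32]
force: [2.4, 4.7, -5.9]
width: 9.6
```

```bash
python3 -c "
from h import *
look('r7')"
```

```text
dz 114.7 theta~ 0.346 [483.1 128.8 206.2] F [ 2.4  4.7 -5.9] w 9.6 t 13.4
top [101.2 150.6] 87 [242.4 173.6] 109 [ 93.  174.3] 88 puck_center [ 27. 177.  73.] 0.42 carrier_center [-21. 211.  93.] 0.7 
scene [265.1 174.8] 97 [415.1 205.6] 77 [421.9 223. ] 77 [355.3 352.9] 31 [319.4 365.9] 20 [328.1 363.8] 18 puck_center [ 27. 182.  79.] 0.43 carrier_center [-27. 215.  91.] 0.63
```

Call:
step_arm:
  moves: "0.025 -0.064 0 0 0 0 0;0.025 -0.064 0 0 0 0 0;0 0 0 0 0 0 0;0 0 0 0 0 0 0;0 0 0 0 0 0 0;0 0 0 0 0 0 0;0 0 0 0 0 0 0"

```text
clock: 14.4
eef_pos: [483.7, 126.4, 212.7]
tool_rot: [-1.57, 0.002, -1.32]
force: [3.3, 5.2, -5.4]
width: 9.8
```

```bash
python3 -c "
from h import *
look('r8')"
```

```text
dz 121.2 theta~ 0.367 [483.7 126.4 212.7] F [ 3.3  5.2 -5.4] w 9.8 t 14.4
top [101.2 150.6] 87 [243.  173.3] 105 [ 93.  174.3] 88 puck_center [ 26. 176.  79.] 0.48 carrier_center [-21. 208.  98.] 0.6 
scene [264.5 174.1] 101 [415.2 205.8] 79 [422.  222.9] 76 [355.  357.3] 23 puck_center [-108. -285.  -94.] 0.32 carrier_center [-23. 207.  92.] 0.53
```

Call:
step_arm:
  moves: "0.026 -0.063 0 0 0 0 0;0.026 -0.063 0 0 0 0 0;0 0 0 0 0 0 0;0 0 0 0 0 0 0;0 0 0 0 0 0 0;0 0 0 0 0 0 0;0 0 0 0 0 0 0"

```text
clock: 15.4
eef_pos: [484.4, 123.8, 219.0]
tool_rot: [-1.57, 0.002, -1.32]
force: [1.4, 5.4, -5.4]
width: 9.6
```

```bash
python3 -c "
from h import *
look('r9')"
```

```text
dz 127.5 theta~ 0.387 [484.4 123.8 219. ] F [ 1.4  5.4 -5.4] w 9.6 t 15.4
top [101.2 150.6] 87 [244.  172.9] 107 [ 93.  174.3] 87 puck_center [ 26. 171.  82.] 0.73 carrier_center [-22. 209. 101.] 0.79 
scene [263.9 173.2] 98 [415.3 205.6] 74 [421.9 223. ] 78 [324.3 362.5] 24 puck_center [ 26. 175.  83.] 0.53
```

Call:
step_arm:
  moves: "0.027 -0.062 0 0 0 0 0;0.027 -0.062 0 0 0 0 0;0 0 0 0 0 0 0;0 0 0 0 0 0 0;0 0 0 0 0 0 0;0 0 0 0 0 0 0;0 0 0 0 0 0 0"

```text
clock: 16.4
eef_pos: [485.0, 121.2, 225.1]
tool_rot: [-1.57, 0.002, -1.32]
force: [2.5, 5.6, -5.9]
width: 10.1
```

```bash
python3 -c "
from h import *
look('r10')"
```

```text
dz 133.6 theta~ 0.406 [485.  121.2 225.1] F [ 2.5  5.6 -5.9] w 10.1 t 16.4
top [101.2 150.6] 87 [249.6 171.7] 106 [ 93.  174.3] 88 puck_center [ 24. 158.  79.] 0.49 carrier_center [-23. 206. 104.] 0.45 
scene [256.  177.3] 99 [415.2 205.8] 80 [422.  222.9] 77 [331.6 358.6] 31 puck_center [ 23. 154.  78.] 0.69 carrier_center [-26. 207. 100.] 0.68
```

The puck is sliding. I'll hold here and wait.

Call:
step_arm:
  moves: "0 0 0 0 0 0 0;0 0 0 0 0 0 0;0 0 0 0 0 0 0;0 0 0 0 0 0 0;0 0 0 0 0 0 0;0 0 0 0 0 0 0;0 0 0 0 0 0 0;0 0 0 0 0 0 0;0 0 0 0 0 0 0;0 0 0 0 0 0 0"

```text
clock: 17.7
eef_pos: [485.0, 121.2, 225.1]
tool_rot: [-1.57, 0.002, -1.32]
force: [3.3, 5.7, -6.4]
width: 9.9
```

```bash
python3 -c "
from h import *
look('r11')"
```

```text
dz 133.6 theta~ 0.406 [485.  121.2 225.1] F [ 3.3  5.7 -6.4] w 9.9 t 17.7
top [101.2 150.6] 87 [293.5 167.2] 90 [ 93.  174.3] 88 puck_center [24. 32. 28.] 0.7 carrier_center [-21. 206. 104.] 0.79 
scene [415.  205.8] 80 [206.9 210.1] 101 [421.9 223. ] 77 puck_center [26. 15. 20.] 0.69 carrier_center [-26. 207.  99.] 0.56
```

View pics/r11.png

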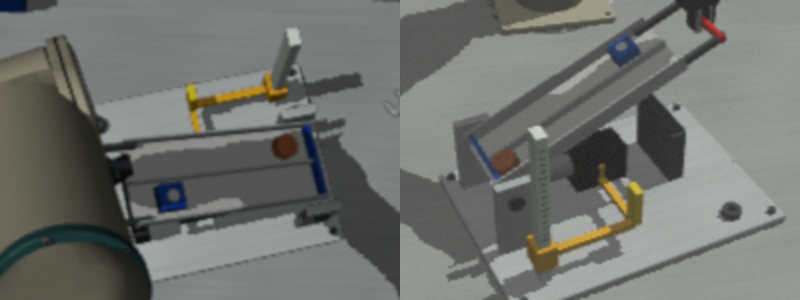

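The puck is at the stop (scene crop (505,160)) and the carrier is still high in its lane (622,48). I'll release the handle.

Call:
step_arm:
  moves: "0 0 0 0 0 0 0;0 0 0 0 0 0 0;0 0 0 0 0 0 0.13;0 0 0 0 0 0 0.2;0 0 0 0 0 0 0.3;0 0 0 0 0 0 0.4;0 0 0 0 0 0 0.4;0 0 0 0 0 0 0.4"

```text
clock: 18.8
eef_pos: [484.9, 119.7, 225.0]
tool_rot: [-1.571, -0.0, -1.32]
force: [0.1, -0.8, -0.2]
width: 34.2
```

```bash
python3 -c "
from h import *
look('r12')
cv2.imwrite('pics/w3.png',get_image('wrist')['color'])"
```

```text
dz 133.5 theta~ 0.406 [484.9 119.7 225. ] F [ 0.1 -0.8 -0.2] w 34.2 t 18.8
top [101.2 150.6] 87 [300.3 166.3] 76 [ 93.  174.3] 88 puck_center [27.  7. 20.] 0.41 carrier_center [-22. 208. 104.] 0.52 
scene [415.1 205.7] 77 [206.8 210. ] 103 [422.  222.9] 75 [337.  356.5] 30 puck_center [24. 13. 17.] 0.5 carrier_center [-24. 206.  99.] 0.74
```

View pics/w3.png

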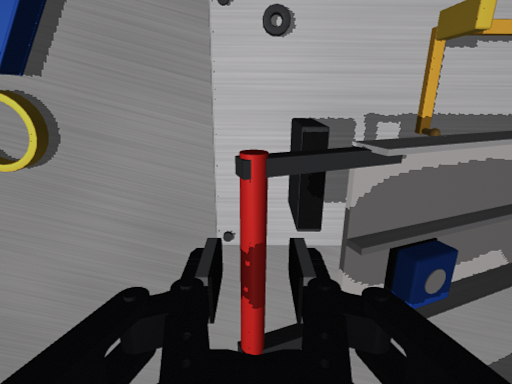

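Call:
step_arm:
  moves: "0 -0.3 0 0 0 0 0.4;0 -0.6 0 0 0 0 0.4;0 -0.6 0 0 0 0 0.4;0 -0.6 0 0 0 0 0.4;0 -0.3 0 0 0 0 0.4;0.33 0 0.27 0 0 0 0.5;0.33 0 0.27 0 0 0 0.5;0.33 0 0.27 0 0 0 0.5;0.33 0 0.27 0 0 0 0.5;0.33 0 0.27 0 0 0 0.5;0.33 0 0.27 0 0 0 0.5;0.33 0 0.27 0 0 0 0.5;0.33 0 0.27 0 0 0 0.5;0.33 0 0.27 0 0 0 0.5;0.33 0 0.27 0 0 0 0.5;0 0 0 0 0 0 0.5;0 0 0 0 0 0 0.5"

```text
clock: 20.85
eef_pos: [656.3, -6.2, 344.3]
tool_rot: [-1.572, 0.001, -1.32]
force: [-0.1, 0.7, 0.2]
width: 42.6
```

```bash
cat >> h.py <<'E'
def wrist(tag,pts):
    s=ctrl.read_state();p=get_image("wrist");im=p["color"].copy()
    T=np.array(p["T_tool_cam"]);f=192/np.tan(np.radians(p["vertical_fov"])/2)
    R=Rn.from_euler("xyz",s["tool_rot"]).as_matrix()
    for X in pts:
        c=np.linalg.inv(T)@np.r_[R.T@(np.array(X)-s["eef_pos"]),1];u=c[0]/c[2]*f+p["cx"],c[1]/c[2]*f+p["cy"]
        print(np.round(u));cv2.circle(im,(int(u[0]),int(u[1])),2,(255,0,255),-1)
    cv2.imwrite(f"pics/{tag}.png",im);return p
E
python3 - <<'E'
from h import *
g=rig2w(q0,(135,140,0))[0]
d,s=to([g[0],g[1],94-19]);print(d.round(1),s["eef_pos"].round(1))
# tab top corners z=114
c=[rig2w(q0,(135+a,140+b,14))[0] for a in(-12,12) for b in (-6,6)]
p=wrist("w4",c)
for n in (p,get_image("scene"),get_image("top")):
    for t in ["gauge_grip","gauge_arm"]:
        print(t,[(np.round(q["position"],1),round(q["conf"],2)) for q in nets.place_of(n,t)[:1]])
E
```

```text
[  2.9 269.3  -0.5] [656.3  -6.2 344.3]
[263. 168.]
[253. 168.]
[263. 149.]
[253. 149.]
gauge_grip [(array([653.8,  -9. ,  98.5]), 0.78)]
gauge_arm [(array([563.7, -31.7,  62.8]), 0.66)]
gauge_grip [(array([657.1, -11.2,  92. ]), 0.85)]
gauge_arm [(array([568. , -27. ,  58.7]), 0.95)]
gauge_grip [(array([ 3.328e+02, -3.546e+02,  2.000e-01]), 0.19)]
gauge_arm []
```

View pics/w4.png

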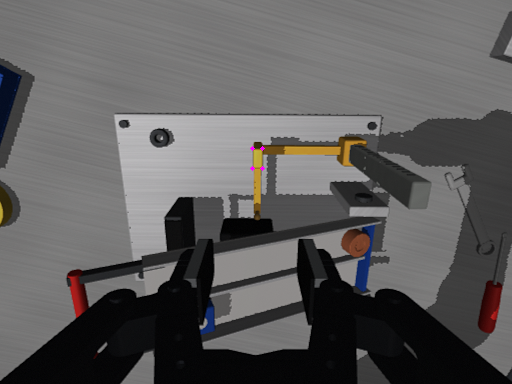

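The wrist view shows the tab top at about (258,145–168), matching the prediction. I'll descend part way and check clearance.

Call:
step_arm:
  moves: "0.06 0.5 0 0 0 0 0.5;0 0.7 0 0 0 0 0.5;0 0.7 0 0 0 0 0.5;0 0.7 0 0 0 0 0.5;0 0.7 0 0 0 0 0.5;0 0.4 0 0 0 0 0.5;0 0 0 0 0 0 0.5;0 0 0 0 0 0 0.5"

```text
clock: 22.1
eef_pos: [657.9, -9.2, 160.4]
tool_rot: [-1.57, -0.0, -1.32]
force: [1.0, 0.7, 0.5]
width: 42.8
```

Run:
```python
from h import *
g=rig2w(q0,(135,140,0))[0]
d,s=to([g[0],g[1],78]);print(d.round(1),s["eef_pos"].round(1),s["force"].round(1))
c=[rig2w(q0,(135+a,140+b,14))[0] for a in(-12,12) for b in (-6,6)]
p=wrist("w5",c)
cv2.imwrite("pics/s5.png",get_image("scene")["color"])
```

```text
[-0.6 82.4 -1.6] [657.9  -9.2 160.4] [1.  0.7 0.5]
[264. 236.]
[246. 236.]
[264. 203.]
[246. 202.]
```

View pics/w5.png

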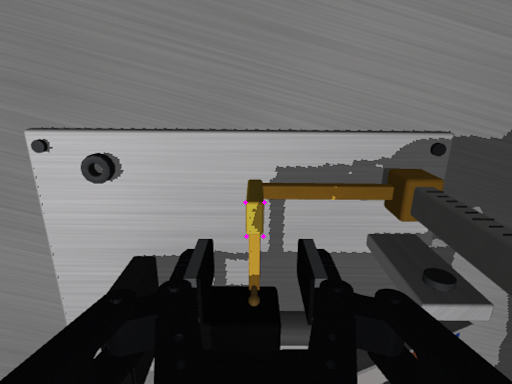

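View pics/s5.png

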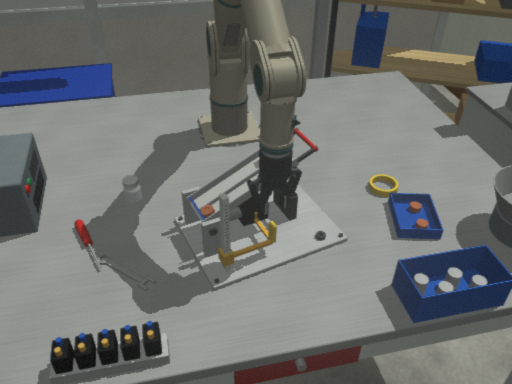

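Run:
```python
import cv2
im=cv2.imread("pics/w5.png")[160:320,200:310]
cv2.imwrite("pics/w5z.png",cv2.resize(im,None,fx=3.7,fy=3.7,interpolation=cv2.INTER_NEAREST))
```

```text
(no output)
```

View pics/w5z.png

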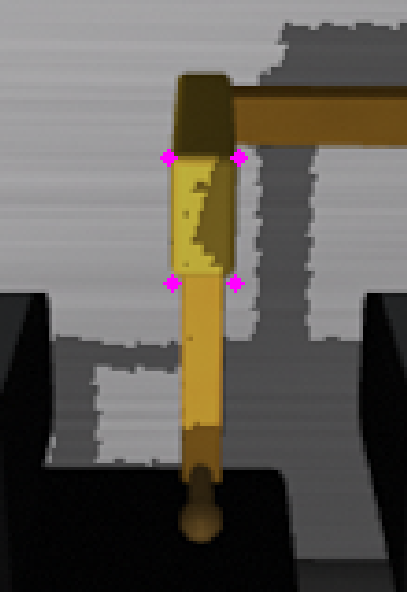

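The zoom shows the tab's top face on the predicted corners. I'll descend to the grasp height and close.

Call:
step_arm:
  moves: "0 0.4 -0.03 0 0 0 0.5;0 0.5 0 0 0 0 0.5;0 0.4 0 0 0 0 0.5;0 0.3 0 0 0 0 0.5;0 0.04 0 0 0 0 0.5;0 0 0 0 0 0 0.3;0 0 0 0 0 0 0.1;0 0 0 0 0 0 0;0 0 0 0 0 0 0;0 0 0 0 0 0 0;0 0 0 0 0 0 0"

```text
clock: 23.3
eef_pos: [656.9, -8.9, 78.7]
tool_rot: [-1.568, 0.0, -1.32]
force: [-0.0, 2.6, 3.6]
width: 11.1
```

```bash
python3 -c "
from h import *
look('g1'); s=ctrl.read_state(); print(s['force'],s['torque'])"
```

```text
dz -12.8 theta~ -0.038 [656.9  -8.9  78.7] F [-0.   2.6  3.6] w 11.1 t 23.3
top [101.2 150.5] 86 [303.  166.9] 25 [ 92.9 174.3] 87 puck_center [26.  9. 17.] 0.49 carrier_center [144. 289. -79.] 0.67 
scene [415.1 205.7] 78 [207.  210.1] 111 [422.  222.9] 76 [352.7 355.6] 29 [293.5 372.4] 19 puck_center [25. 12. 20.] 0.65 carrier_center [24. 13. 20.] 0.66 
[2.40832974 3.33987563 4.04258677] [ 0.60518399 -0.47975616 -0.38486292]
```

View pics/g1.png

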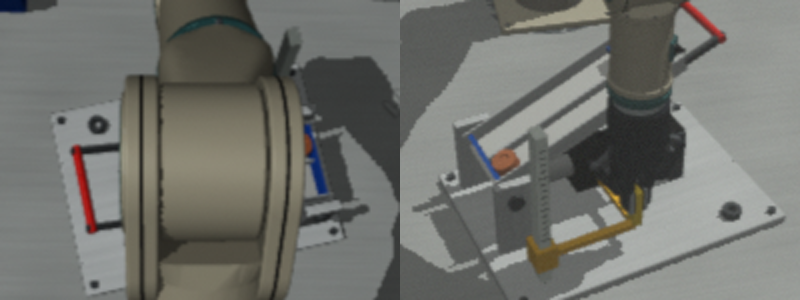

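Call:
step_arm:
  moves: "0 -0.06 0 0 0 0 0;0 -0.12 0 0 0 0 0;0 -0.12 0 0 0 0 0;0 -0.12 0 0 0 0 0;0 -0.12 0 0 0 0 0;0 -0.12 0 0 0 0 0;0 -0.12 0 0 0 0 0;0 -0.12 0 0 0 0 0;0 -0.12 0 0 0 0 0;0 -0.1 0 0 0 0 0;0 -0.06 0 0 0 0 0;0 -0.02 0 0 0 0 0;0 -0.02 0 0 0 0 0;0 -0.02 0 0 0 0 0"

```text
clock: 25.0
eef_pos: [656.9, -9.0, 139.2]
tool_rot: [-1.569, 0.0, -1.32]
force: [4.0, 5.2, -1.4]
width: 11.4
```

```bash
python3 -c "
from h import *
s=ctrl.read_state(); print(s['eef_pos'],s['force'],s['torque'])"
```

```text
[656.87240379  -8.95954918 139.21250846] [ 3.95200518  5.20336564 -1.43740449] [ 0.68403628 -1.00552289 -0.4247053 ]
```

Call:
step_arm:
  moves: "0 -0.02 0 0 0 0 0;0 -0.02 0 0 0 0 0;0 -0.02 0 0 0 0 0;0 -0.02 0 0 0 0 0;0 -0.02 0 0 0 0 0;0 -0.02 0 0 0 0 0;0 -0.02 0 0 0 0 0;0 -0.02 0 0 0 0 0"

```text
clock: 25.8
eef_pos: [656.8, -9.0, 147.2]
tool_rot: [-1.569, 0.0, -1.32]
force: [4.5, 3.5, -1.4]
width: 11.2
```

Call:
step_arm:
  moves: "0 -0.02 0 0 0 0 0;0 -0.02 0 0 0 0 0;0 -0.02 0 0 0 0 0"

```text
clock: 26.1
eef_pos: [656.9, -9.0, 150.1]
tool_rot: [-1.569, 0.0, -1.32]
force: [4.5, 4.3, -1.4]
width: 11.3
```

Call:
step_arm:
  moves: "0 -0.02 0 0 0 0 0;0 -0.02 0 0 0 0 0"

```text
clock: 26.3
eef_pos: [656.8, -9.0, 152.1]
tool_rot: [-1.569, 0.0, -1.32]
force: [4.7, 3.7, -1.5]
width: 11.3
```

Call:
step_arm:
  moves: "0 -0.01 0 0 0 0 0;0 -0.01 0 0 0 0 0"

```text
clock: 26.5
eef_pos: [656.9, -8.9, 153.1]
tool_rot: [-1.569, 0.0, -1.32]
force: [4.3, 3.8, -2.1]
width: 11.1
```

Run:
```python
from h import *
p=get_image("scene");c=p["color"][150:260,190:310]
cv2.imwrite("pics/g2.png",cv2.resize(c,None,fx=5,fy=5,interpolation=cv2.INTER_CUBIC))
```

```text
(no output)
```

View pics/g2.png

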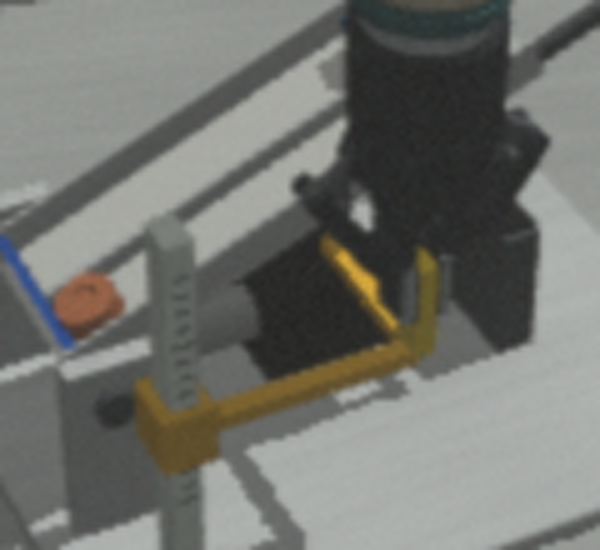

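The gauge arm's end, near (330,240) in the zoom, is now at the chute's edge, so contact should be close. I'll keep going in small steps.

Call:
step_arm:
  moves: "0 -0.01 0 0 0 0 0;0 -0.01 0 0 0 0 0"

```text
clock: 26.75
eef_pos: [656.8, -9.0, 154.1]
tool_rot: [-1.569, 0.0, -1.32]
force: [3.8, 4.6, -1.5]
width: 11.5
```

Call:
step_arm:
  moves: "0 -0.01 0 0 0 0 0;0 -0.01 0 0 0 0 0"

```text
clock: 26.95
eef_pos: [656.8, -8.9, 155.1]
tool_rot: [-1.569, 0.0, -1.32]
force: [4.0, 4.8, -1.8]
width: 11.4
```

Call:
step_arm:
  moves: "0 -0.01 0 0 0 0 0;0 -0.01 0 0 0 0 0"

```text
clock: 27.15
eef_pos: [656.8, -9.0, 156.1]
tool_rot: [-1.569, 0.0, -1.32]
force: [5.5, 4.8, -2.0]
width: 11.1
```

Call:
step_arm:
  moves: "0 -0.01 0 0 0 0 0;0 -0.01 0 0 0 0 0"

```text
clock: 27.35
eef_pos: [656.8, -9.0, 157.1]
tool_rot: [-1.569, 0.0, -1.32]
force: [3.8, 3.6, -0.9]
width: 11.1
```

Call:
step_arm:
  moves: "0 -0.01 0 0 0 0 0;0 -0.01 0 0 0 0 0"

```text
clock: 27.55
eef_pos: [656.8, -9.0, 158.1]
tool_rot: [-1.569, 0.0, -1.32]
force: [3.8, 5.0, -2.0]
width: 11.2
```

Call:
step_arm:
  moves: "0 -0.01 0 0 0 0 0;0 -0.01 0 0 0 0 0"

```text
clock: 27.75
eef_pos: [656.8, -9.0, 158.6]
tool_rot: [-1.569, 0.001, -1.32]
force: [6.1, 3.5, -7.5]
width: 11.5
```

That's contact: Fz went from about -1.7 to -7.5 N. I'll hold and check.

Call:
step_arm:
  moves: "0 0 0 0 0 0 0;0 0 0 0 0 0 0"

```text
clock: 27.95
eef_pos: [656.8, -9.0, 158.6]
tool_rot: [-1.569, 0.001, -1.32]
force: [5.4, 3.3, -3.4]
width: 10.7
```

Call:
step_arm:
  moves: "0 0 0 0 0 0 0"

```text
clock: 28.05
eef_pos: [656.8, -9.0, 158.6]
tool_rot: [-1.569, 0.001, -1.32]
force: [5.1, 3.7, -5.0]
width: 10.8
```

Call:
step_arm:
  moves: "0 -0.006 0 0 0 0 0;0 0 0 0 0 0 0"

```text
clock: 28.25
eef_pos: [656.9, -9.0, 158.7]
tool_rot: [-1.569, 0.001, -1.32]
force: [5.6, 4.4, -5.7]
width: 11.5
```

Call:
step_arm:
  moves: "0 0 0 0 0 0 0;0 0 0 0 0 0 0"

```text
clock: 28.45
eef_pos: [656.8, -9.0, 158.7]
tool_rot: [-1.569, 0.001, -1.32]
force: [5.0, 3.6, -4.6]
width: 11.3
```

Call:
step_arm:
  moves: "0 -0.008 0 0 0 0 0;0 0 0 0 0 0 0"

```text
clock: 28.65
eef_pos: [656.8, -8.9, 158.8]
tool_rot: [-1.57, 0.001, -1.32]
force: [6.8, 4.8, -8.2]
width: 10.9
```

Call:
step_arm:
  moves: "0 0 0 0 0 0 0;0 0 0 0 0 0 0"

```text
clock: 28.85
eef_pos: [656.8, -9.0, 158.8]
tool_rot: [-1.569, 0.001, -1.32]
force: [7.3, 3.6, -7.1]
width: 11.1
```

Call:
step_arm:
  moves: "0 0 0 0 0 0 0;0 0 0 0 0 0 0;0 0 0 0 0 0 0.13;0 0 0 0 0 0 0.16;0 0 0 0 0 0 0.2;0 0 0 0 0 0 0.3;0 0 0 0 0 0 0.4;0 0 0 0 0 0 0.4;0 0 0 0 0 0 0.4"

```text
clock: 29.75
eef_pos: [655.9, -9.8, 160.7]
tool_rot: [-1.571, -0.0, -1.32]
force: [0.0, -0.8, -0.3]
width: 34.6
```

Run:
```python
from h import *
p=wrist("w6",[]);p=get_image("scene");c=p["color"][150:260,190:310]
cv2.imwrite("pics/g3.png",cv2.resize(c,None,fx=5,fy=5,interpolation=cv2.INTER_CUBIC))
```

```text
(no output)
```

View pics/g3.png

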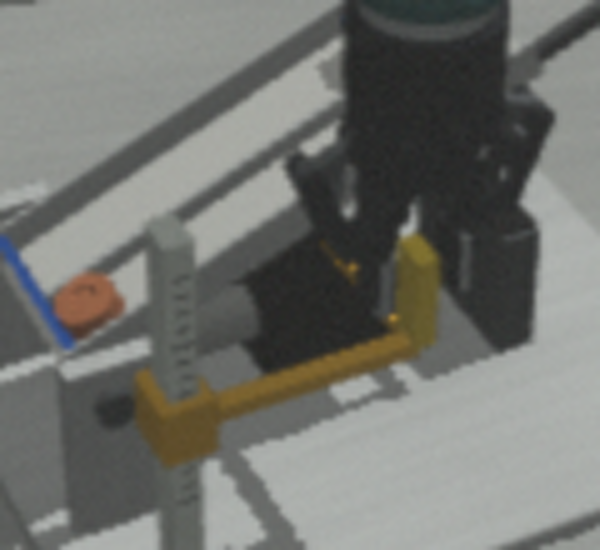

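View pics/w6.png

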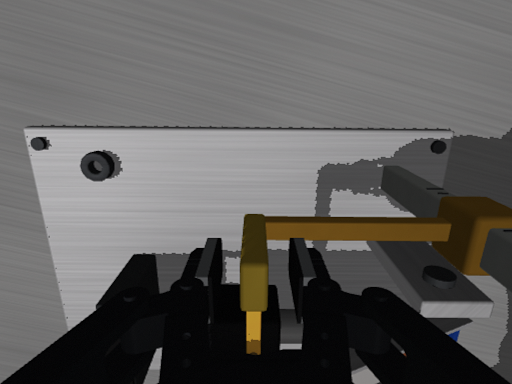

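The tab (column 255) stands free between the fingers (about 220 and 290), and the gauge has stayed up. I'll retreat straight up.

Call:
step_arm:
  moves: "0 -0.1 0 0 0 0 0.4;0 -0.2 0 0 0 0 0.4;0 -0.4 0 0 0 0 0.4;0 -0.5 0 0 0 0 0.4;0 -0.5 0 0 0 0 0.4;0 -0.5 0 0 0 0 0.4;0 -0.5 0 0 0 0 0.4;0 -0.3 0.4 0 0 0 0.4;0 0 0.4 0 0 0 0.4;0 0 0.4 0 0 0 0.4;0 0 0 0 0 0 0.4;0 0 0 0 0 0 0.4"

```text
clock: 31.05
eef_pos: [713.7, 5.3, 310.7]
tool_rot: [-1.571, -0.0, -1.32]
force: [0.6, -0.2, -0.2]
width: 34.0
```

Run:
```python
from h import *
look("f1")
p=get_image("scene");c=p["color"][150:260,190:310]
cv2.imwrite("pics/g4.png",cv2.resize(c,None,fx=5,fy=5,interpolation=cv2.INTER_CUBIC))
for t in ["gauge_grip","gauge_arm"]: print(t,[np.round(q["position"]) for q in nets.place_of(p,t)[:1]])
```

```text
dz 219.2 theta~ 0.706 [713.7   5.3 310.7] F [ 0.6 -0.2 -0.2] w 34.0 t 31.05
top [101.2 150.6] 87 [298.8 167.3] 119 [ 92.9 174.3] 87 puck_center [23.  8. 15.] 0.61 
scene [415.2 205.7] 76 [207.1 210.1] 110 [422.  222.9] 76 puck_center [21. 13. 18.] 0.63 carrier_center [-25. 206.  99.] 0.52 
gauge_grip [array([660., -12., 174.])]
gauge_arm [array([568., -28., 136.])]
```

View pics/g4.png

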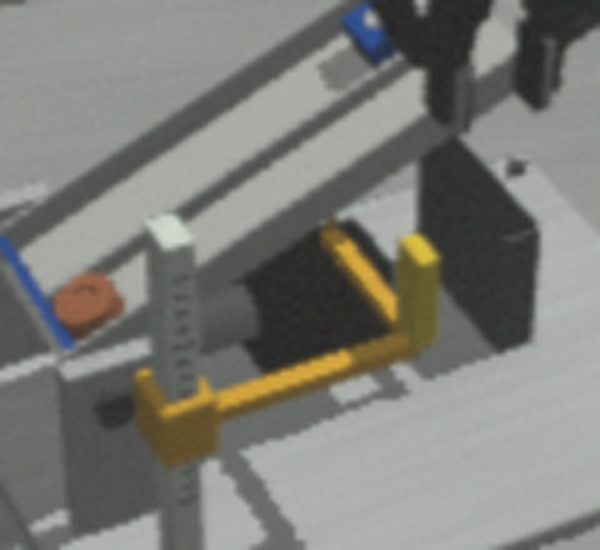

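```bash
python3 -c "
from h import *
print(ctrl.finish_job())"
```

```text
the job is handed in; nothing more can be done
None
```

The chute is standing at about 0.406 rad with the gauge left up against its underside, and I handed the job in at about 31 s of the 72 s allowed. No verdict was reported.

- **Chute:** I raised it in steps of about 0.02 rad. The puck slipped at about 0.406 rad. I held there until it reached the stop, then released the handle without lowering the chute.
- **Gauge:** I lifted it until the tip met the chute, after about 80 mm of travel. I pressed to about 5.5 N (Fz about -7.1 N, against about -1.6 N while lifting freely), held it, let go and moved clear.
- **Last checks:** The puck's centre was 8–13 mm from the stop face, against a nominal 17 mm, and the carrier was about 225 mm up its lane. The gauge did not move after release, and the arm was clear of everything.
- **Disagreements:** The networks gave a few false hits on the puck and carrier while the arm blocked the view. The colour tracking and the other camera cleared those up.
- **Not checked:** I couldn't measure the tip's contact force after letting go. I judged that it was still touching from the gauge not having moved in the pictures.

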